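Kickstand down, then hold the bike frame upright

ROBOT

A 6-joint arm with a two-finger parallel gripper is mounted at the origin on the work surface. World frame = base frame: x ahead of the robot, y to its left, z up, the work surface at z = 0. Lengths are in mm, angles in rad, forces in N, time in s.
With the tool pointing down it reaches from about 275 to 825 mm from the base axis. Payload 4.9 kg.
Tool frame: the origin (TCP) lies at the very end of the fingers, on their centre line; the grasp point (between the pads) lies 19 mm behind it; z points along the fingers, y is the direction in which the jaws open and shut (so a half turn about z gives the same grasp; the last joint's range is limited). The gripper opens to 85 mm and grips with 20 to 120 N. Pads are 22 mm wide; open, the fingers measure 114 mm over their backs; the gripper's body (76 mm by 85 mm) begins 54 mm behind the grasp point. The pads swing forward as they close: fully open they stand 13 mm farther back than shut.
Start: joints at [-1.424, 0.326, -0.193, 1.052, 0, 1.437], TCP at [152.43, -528.473, 231.281] pointing down, gripper open.
Joint ranges: [-2.65, 2.65], [-0.97, 1.79], [-1.3, 1.35], [-1.93, 2.1], [-1.47, 1.37], [-3.14, 3.14]. Speed limits (rad/s): [2.57, 2.57, 3.14, 3.14, 3.14, 3.14].

INTERFACE

Orientations are given as [roll, pitch, yaw] about the fixed x, y, z axes, in that order (R = Rz(yaw) Ry(pitch) Rx(roll)).
In Python, from bench import bot, solve_ik, imaging gives the robot as it stands. Calls block until the motion is done:
- bot.move_ptp(position, orientation): joint-space move of the TCP to a pose.
- bot.movel(position, rot=None, max_speed=150, threshold=None): straight line of the TCP; rot=None keeps the orientation; max_speed is the mean speed in mm/s. With threshold (N) it stops when the force on the tool has changed by that much, and returns True; else False.
- bot.move_j(angles): joint-space move.
- bot.grip(opening, effort=None): opening from 0.0 (shut) to 1.0 (fully open); effort is the grip in N (None keeps the last); returns when the fingers have stopped.
- bot.dwell(seconds).
- solve_ik(position, orientation): joint angles nearest the present ones, or None.
- bot.get_state(): the state.
- imaging.capture(name): name is "scene" or "top" or "wrist"; returns the picture (400x640x3 uint8, blue, green, red); there is no depth.
- imaging.camera_model(name): a dict with "K" (3x3 intrinsics, pixels), "k1" (the pictures are not rectified: a ray, as slopes to the right and down, at radius r is drawn at 1 + k1 r^2 times it, then the intrinsics apply), "position" and "rotation" of the camera in the world. Camera axes: x right, y up, looking along -z (the intrinsics and any distortion apply to the point x, -y, -z); pixel columns grow to the right and rows downward; lengths in mm; the calibration is good to about 2 mm. A picture is of the moment at which its call begins: read the wrist's pose just before it. camera_model takes no time and is no camera call; for the wrist camera it gives the pose at the moment of the call.
A pose or a line that the arm cannot do raises bot.IKError and nothing moves.
- bot.sign_off(): hands the job in, once; it reports no verdict.
The state is a dict: "t": time; "qpos": joint angles; "joint_velocities": joint speeds; "effort": joint torques, N m; "tcp_pos": TCP position; "orientation": TCP orientation; "contact_force": force on the tool from outside, world axes, zero at the start; "wrist_torque": the same for the moment, N m; "opening": opening from 0.0 (shut) to 1.0 (fully open).
Only numpy, scipy, OpenCV 4.12 (cv2) and the standard library are available. Lean on these libraries where they do the work, as an engineer would, in place of code of your own. Each camera call takes 0.05 s, during which the arm holds its last target.

TASK

The green bike frame stub in the assembly cradle is leaning back on its rubber pad with its orange kickstand folded up. First flip the kickstand fully down, past its over-centre point, so that it could catch the frame, then take the frame firmly in the gripper (the top rail is the handy place), bring it upright and keep hold of it: the program finishes with the gripper still holding the frame upright and still, its kickstand's foot off the board. Never let the frame fall over towards the kickstand side, and leave the tools and other things lying about where they are.

Things in the scene. Friction and masses are not known exactly. Their poses are not given: they have to be found in the camera images.
- cradle: fixed cradle: plywood board 240 (own x) by 340 (own y) by 18 mm thick with two bearing blocks. Origin: centre of its underside, on the table; own z up, turned about the vertical by at most 0.55 rad. The frame stub stands along own y over the middle, the kickstand on its own -x side (towards the robot). On the +x side a post (100 mm tall) with a rubber pad: the frame leans on it at the start
- frame (a joint): roll of the green tubular frame stub (0.9 kg, mass centre about 100 mm above the roll axis, tips freely). 0 = upright; positive = leaning to the cradle's +x, away from robot and kickstand; starts at about +0.35, on the pad. Let go below 0 it tips to the kickstand side: with the stand down its foot catches it at about -0.15; with the stand up it falls to -0.5
- rail_mid (a point): point on the axis of the frame's straight round top rail (26 mm diameter, 206 mm long, along cradle y), 185 mm from the roll axis: 220 mm above the table when upright. The seat tube (24 mm) crosses it 40 mm from here towards own +y and ends 33 mm above the rail's axis; towards -y the rail runs on 110 mm, clear on top. Axes are the frame's: at roll 0 the cradle's
- roll_axis (a point): point on the frame's roll axis (along cradle y), 35 mm above the table over the middle of the cradle; axes are the frame's, as for rail_mid
- kickstand (a joint): angle of the orange kickstand about its pivot (axis along the frame's own x): 0 = folded up, 1.75 = fully down, both hard stops. Over-centre spring: below 0.85 it snaps back up, above 0.85 it snaps on fully down. It gives up to 0.19 N m (2 to 4 N on the leg). Down, with the frame upright, its foot hangs 11 mm clear of the board
- stand_pivot (a point): on the kickstand's turning axis, in the plane in which the leg swings: in the frame's axes 75 mm to -x, 30 mm to -y and 120 mm up from roll_axis. The leg is an orange round bar 12 mm thick. Own x as the frame's x; own y and z turn with the leg
- stand_foot (a point): centre of the kickstand's round black rubber foot (18 mm diameter), 117 mm from stand_pivot. Folded up, the leg points along the frame's own +y and 0.1 rad upward; coming down, the foot swings downward through a quarter circle in the plane x = -75 mm until it points straight down
- spindle: bystander, leave it alone: turned light wood spindle standing upright, 68 mm foot, 150 mm tall. Origin: its underside's centre or its handle axis
- paint_tin: bystander, leave it alone: white tin, 80 mm diameter, 100 mm tall. Origin: its underside's centre or its handle axis
- red_bin: bystander, leave it alone: red plastic open bin 160 x 120 x 90 mm. Origin: its underside's centre or its handle axis
- screwdriver: bystander, leave it alone: screwdriver with yellow handle lying on the table. Origin: its underside's centre or its handle axis
- wrench: bystander, leave it alone: steel wrench lying on the table. Origin: its underside's centre or its handle axis
- offcut: bystander, leave it alone: wood offcut 100 x 50 x 25 mm. Origin: its underside's centre or its handle axis
- spare_ring: bystander, leave it alone: steel ring, 32 mm outside, 8 mm high, lying on the cradle board's front corner (own -x, -y). Origin: its underside's centre or its handle axis

How it is judged:
By the outcome, as a careful person would: the job done as asked, in the order asked, and still so for the second after the job is handed in, while the arm keeps its last pose, push and grip.
It also fails if it takes over 45 s, if anything falls off the work surface, if the arm or the gripper's body presses on something with over 40 N, if the wrist force passes 120 N, or if a joint passes its speed limit or range.

## Working session

There is one attempt and no reset: what is moved stays moved. The work goes in short steps, each a Python script; the robot and the scene stay as the last script left them, time stands still between calls to the robot, and variables do not carry over. Pictures are saved under pics/ and viewed, and the job is handed in when it is done.

```bash
ls; mkdir -p pics; python3 - <<'E'
from bench import bot, solve_ik, imaging
import cv2
for n in ("scene","top"):
    cv2.imwrite(f"pics/{n}0.png",imaging.capture(n)); m=imaging.camera_model(n); print(n,m)
s=bot.get_state();print(s)
E
```

```text
pics
scene {'K': array([[437.60571162,   0.        , 315.57245562],
       [  0.        , 437.60571162, 194.33850688],
       [  0.        ,   0.        ,   1.        ]]), 'k1': -0.0260573723950418, 'position': array([1428.50853731,   -2.95885746, 1403.27764248]), 'rotation': array([ 0.59653297, -0.00330962,  1.60836551])}
top {'K': array([[515.94194957,   0.        , 318.33964973],
       [  0.        , 515.94194957, 192.7991495 ],
       [  0.        ,   0.        ,   1.        ]]), 'k1': 0.037456217686479366, 'position': array([ 446.15160874,  -24.38183089, 1673.31277894]), 'rotation': array([ 0.10144463,  0.00520883, -1.59627099])}
{'t': 0.1, 'qpos': array([-1.42421311e+00,  3.26853531e-01, -1.93472167e-01,  1.05204316e+00,
       -3.95008745e-06,  1.43655645e+00]), 'joint_velocities': array([-0.00079837, -0.00286866,  0.00098726,  0.00030198, -0.000831  ,
        0.00118011]), 'effort': array([ 6.14519777e-04, -4.44237792e+01,  2.63038534e+01,  7.87125056e-03,
       -1.16564620e-04, -8.91379216e-06]), 'tcp_pos': array([ 152.34107632, -527.9279954 ,  230.59345157]), 'orientation': array([-3.14003374e+00, -2.06547912e-04,  2.80822935e-01]), 'contact_force': array([-0.46219338, -0.30150421,  0.31557407]), 'wrist_torque': array([-0.04913666,  0.0122153 , -0.04388382]), 'opening': 1.0002440877538976}
```

View pics/scene0.png

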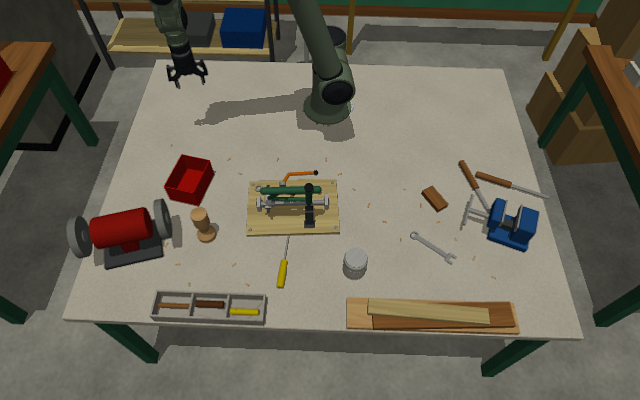

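View pics/top0.png

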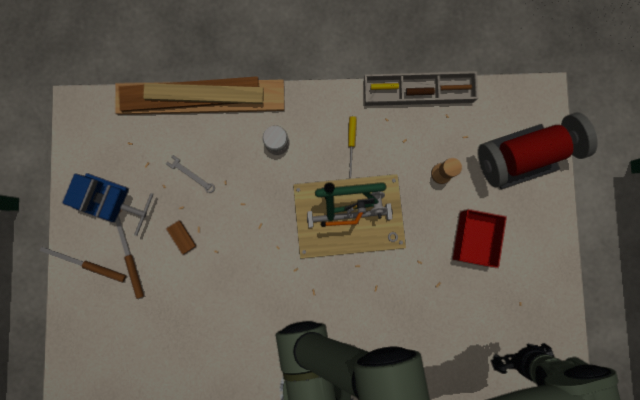

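The scene view shows the cradle at about (293,207), with the orange stand at (300,175) towards the robot. In the top view the board spans (295–405, 177–258), the rail runs at (350,190) and the ring is at (393,238). Next I'll measure the board corners and the rail.

```bash
cat > h.py <<'E'
import numpy as np, cv2
from bench import bot, solve_ik, imaging
from scipy.spatial.transform import Rotation as R
def rpy(v): return R.from_euler('xyz',v).as_matrix()
def RR(m):
    r=np.array(m['rotation']); return r if r.shape==(3,3) else rpy(r)
def ray(m,px):
    K=m['K'];k=m['k1']
    p=np.array([[(px[0]-K[0,2])/K[0,0],(px[1]-K[1,2])/K[1,1]]])[0]
    u=p.copy()
    for _ in range(20): u=p/(1+k*(u@u))
    d=RR(m)@np.array([u[0],-u[1],-1.]); return np.array(m['position']),d/np.linalg.norm(d)
def onz(m,px,z):
    o,d=ray(m,px); return o+d*(z-o[2])/d[2]
def proj(m,X):
    c=RR(m).T@(np.array(X)-m['position']); u=np.array([c[0],-c[1]])/-c[2]
    u=u*(1+m['k1']*(u@u)); K=m['K']; return np.array([K[0,0]*u[0]+K[0,2],K[1,1]*u[1]+K[1,2]])
def tri(rays):
    A=0;b=0
    for o,d in rays:
        P=np.eye(3)-np.outer(d,d);A=A+P;b=b+P@o
    return np.linalg.solve(A,b)
E
python3 - <<'E'
from h import *
m=imaging.camera_model("top")
im=cv2.imread("pics/top0.png")
hsv=cv2.cvtColor(im,cv2.COLOR_BGR2HSV)
x0,y0,x1,y1=280,165,420,270
sub=hsv[y0:y1,x0:x1]
print(sub[90,30],sub[98,5],sub[60,5])
mk=((sub[...,0]>12)&(sub[...,0]<28)&(sub[...,1]>85)&(sub[...,2]>110)).astype(np.uint8)*255
mk=cv2.morphologyEx(mk,cv2.MORPH_OPEN,np.ones((3,3)))
cs,_=cv2.findContours(mk,cv2.RETR_EXTERNAL,cv2.CHAIN_APPROX_NONE)
c=max(cs,key=cv2.contourArea)
print(len(cs),cv2.contourArea(c))
P=np.array([onz(m,(p[0][0]+x0,p[0][1]+y0),18)[:2] for p in cv2.convexHull(c)],np.float32)
r=cv2.minAreaRect(P);print(r)
g=((sub[...,0]>50)&(sub[...,0]<95)&(sub[...,1]>110)).astype(np.uint8)*255
o=((sub[...,0]<14)&(sub[...,1]>170)).astype(np.uint8)*255
cv2.imwrite("pics/c1.png",cv2.resize(np.vstack([im[y0:y1,x0:x1]]),None,fx=5,fy=5,interpolation=cv2.INTER_CUBIC))
cv2.imwrite("pics/m1.png",np.hstack([cv2.resize(a,None,fx=2,fy=2) for a in (mk,g)]))
E
```

```text
[ 20 118 119] [ 19  42 129] [ 18  40 128]
7 3337.0
((539.4631958007812, -115.93759155273438), (236.83059692382812, 337.3514709472656), 4.163970947265625)
```

View pics/c1.png

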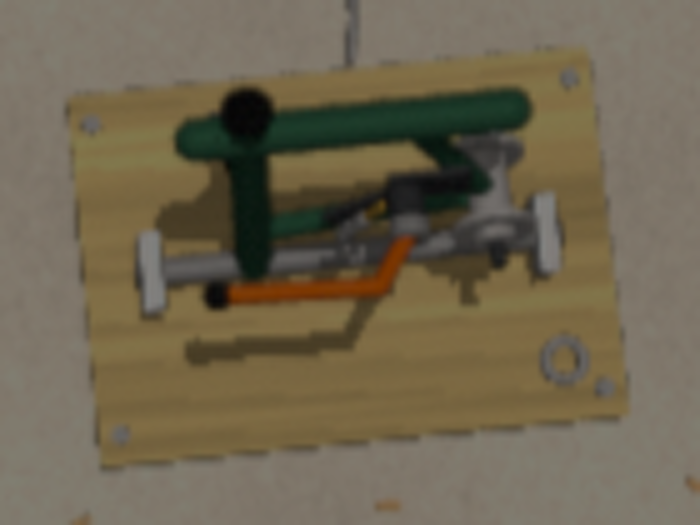

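View pics/m1.png

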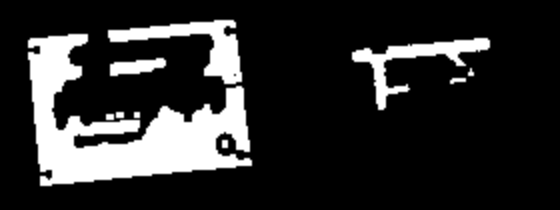

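```bash
cat >> h.py <<'E'
C=np.array([539.46,-115.94,0.]); YAW=0.0727
Rc=rpy([0,0,YAW])
def fr(p,th,C=C): # frame coords rel to roll_axis -> world
    return C+Rc@(np.array([0,0,35.])+rpy([0,th,0])@np.array(p,float))
def foot(phi): # phi kickstand angle
    e=0.1-phi; return np.array([-75,-30+117*np.cos(e),120+117*np.sin(e)])
E
python3 - <<'E'
from h import *
T=imaging.camera_model("top");S=imaging.camera_model("scene")
for th in (.32,.35,.38):
  print(th)
  for nm,p in (("foot",foot(0)),("rail+",(0,96,185)),("rail-",(0,-110,185)),("seattop",(0,40,218)),("pivot",(-75,-30,120))):
    X=fr(p,th); print(nm,X.round(1),((proj(T,X)-[280,165])*5).round(1),proj(S,X).round(1))
im=cv2.imread("pics/scene0.png")[150:250,230:360]
cv2.imwrite("pics/s1.png",cv2.resize(im,None,fx=6,fy=6,interpolation=cv2.INTER_CUBIC))
E
```

```text
0.32
foot [503.5 -31.9 183.6] [215.7 301.4] [316.1 171.3]
rail+ [590.5 -16.  210.6] [183.9 147.3] [319.9 187.4]
rail- [ 605.5 -221.4  210.6] [543.7 111.9] [258.  189.1]
seattop [604.9 -71.1 241.9] [281.4 113.6] [303.  184.9]
pivot [ 508.3 -148.3  172.5] [415.7 288.8] [282.9 173.3]
0.35
foot [507.9 -31.6 184.4] [214.9 293.6] [316.1 172.2]
rail+ [595.8 -15.6 208.8] [183.  138.6] [320. 189.]
rail- [ 610.7 -221.   208.8] [542.2 103.2] [258.  190.7]
seattop [611.1 -70.6 239.8] [280.2 103.1] [303.  186.9]
pivot [ 512.4 -148.   173.4] [415.  281.6] [282.9 174. ]
0.38
foot [512.4 -31.3 185.1] [214.2 285.8] [316.2 173.1]
rail+ [600.9 -15.2 206.8] [182.1 129.9] [320.  190.6]
rail- [ 615.9 -220.7  206.8] [540.8  94.6] [258.  192.3]
seattop [617.2 -70.2 237.4] [279.   92.8] [303.1 188.8]
pivot [ 516.6 -147.7  174.3] [414.4 274.4] [282.9 174.9]
```

View pics/s1.png

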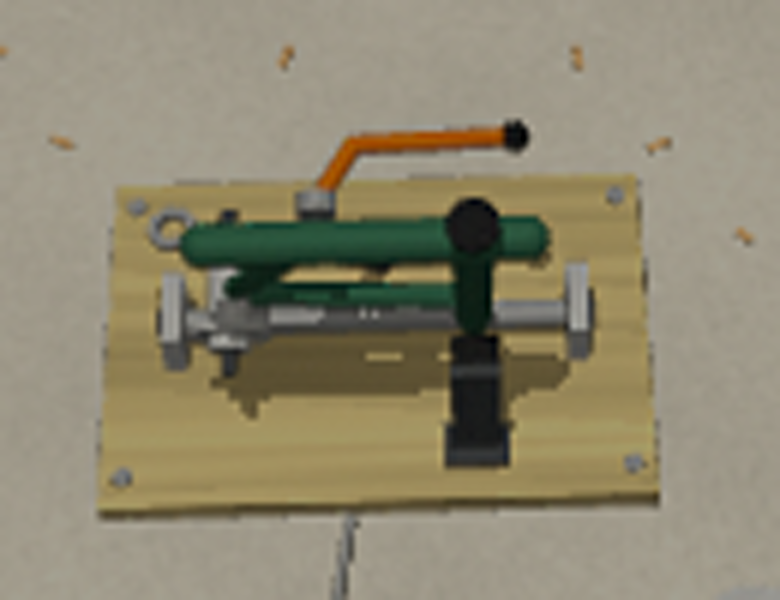

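The foot matches the predicted pixel in both views at roll ≈0.345: top crop (217,295), scene (316,172). A push on the leg would also tend to tip the frame, so I'll grip the leg lightly between the jaws (closing along frame x) and swing it past centre. First I'll check reachability.

```bash
cat >> h.py <<'E'
TH=0.345
def tool(p,th,a,flip=1,back=0):
    """grasp point at frame pt p, tool tilt a (body towards +y). returns TCP pos, rpy"""
    z=np.array([0,-np.sin(a),-np.cos(a)]); y=np.array([flip,0,0.]); x=np.cross(y,z)
    M=Rc@rpy([0,th,0])@np.stack([x,y,z],1)
    pos=fr(p,th)+M[:,2]*(19-back)
    return pos,R.from_matrix(M).as_euler('xyz')
def legpt(phi,r):
    e=0.1-phi; return np.array([-75,-30+r*np.cos(e),120+r*np.sin(e)])
E
python3 - <<'E'
from h import *
for f in (1,-1):
  print('flip',f)
  for phi,a,b in ((0,0,80),(0,0,0),(.6,.3,0),(1.15,.6,0),(1.15,.6,80)):
    p,o=tool(legpt(phi,92),TH,a,f,b); q=solve_ik(p,o); print(phi,p.round(0),o.round(2),None if q is None else np.round(q,2))
  for th,b in ((TH,80),(TH,0),(.17,0),(0,0)):
    p,o=tool((0,-15,185),th,0,f,b); q=solve_ik(p,o); print('rail',th,p.round(0),o.round(2),None if q is None else np.round(q,2))
E
```

```text
flip 1
0 [529. -55. 239.] [-2.8   0.    1.64] [-0.19  0.57  0.14  1.48 -0.09  1.32]
0 [502. -57. 164.] [-2.8   0.    1.64] [-0.2   0.57 -0.05  1.28 -0.09  1.31]
0.6 [485. -75. 115.] [-2.78  0.28  1.75] [-0.09  0.57 -0.22  1.07 -0.35  1.41]
1.15 [ 477. -115.   83.] [-2.73  0.56  1.87] [-0.02  0.62 -0.35  0.88 -0.63  1.46]
1.15 [496. -69. 146.] [-2.73  0.56  1.87] [ 0.06  0.59 -0.21  1.11 -0.6   1.56]
rail 0.345 [ 624. -125.  267.] [-2.8   0.    1.64] [-0.26  0.79  0.62  1.72 -0.11  1.26]
rail 0.345 [ 597. -127.  191.] [-2.8   0.    1.64] [-0.27  0.75  0.35  1.5  -0.11  1.24]
rail 0.17 [ 569. -129.  199.] [-2.97  0.    1.64] [-0.32  0.54  0.04  1.23 -0.06  1.19]
rail 0 [ 541. -131.  201.] [3.14 0.   1.64] [-0.37  0.36 -0.23  0.99  0.    1.13]
flip -1
0 [529. -55. 239.] [ 2.8  0.  -1.5] [-0.19  0.57  0.14  1.48 -0.09 -1.82]
0 [502. -57. 164.] [ 2.8  0.  -1.5] [-0.2   0.57 -0.05  1.28 -0.09 -1.83]
0.6 [485. -75. 115.] [ 2.78 -0.28 -1.39] [-0.09  0.57 -0.22  1.07 -0.35 -1.73]
1.15 [ 477. -115.   83.] [ 2.73 -0.56 -1.27] [-0.02  0.62 -0.35  0.88 -0.63 -1.68]
1.15 [496. -69. 146.] [ 2.73 -0.56 -1.27] [ 0.06  0.59 -0.21  1.11 -0.6  -1.58]
rail 0.345 [ 624. -125.  267.] [ 2.8  0.  -1.5] [-0.26  0.79  0.62  1.72 -0.11 -1.89]
rail 0.345 [ 597. -127.  191.] [ 2.8  0.  -1.5] [-0.27  0.75  0.35  1.5  -0.11 -1.9 ]
rail 0.17 [ 569. -129.  199.] [ 2.97  0.   -1.5 ] [-0.32  0.54  0.04  1.23 -0.06 -1.95]
rail 0 [ 541. -131.  201.] [ 3.14  0.   -1.5 ] [-0.37  0.36 -0.23  0.99  0.   -2.01]
```

```bash
python3 - <<'E'
from h import *
p,o=tool(legpt(0,92),TH,0,1,130); bot.move_ptp(p,o)
bot.grip(0.45,20)
p,o=tool(legpt(0,92),TH,0,1,50); bot.movel(p,o)
m=imaging.camera_model("wrist"); cv2.imwrite("pics/w1.png",imaging.capture("wrist"))
s=bot.get_state(); print(s['t'],s['tcp_pos'],p,s['opening'],s['contact_force'])
for phi_r in (60,92,117): print(proj(m,fr(legpt(0,phi_r),TH)))
im=imaging.capture("scene")[130:250,230:390]; cv2.imwrite("pics/s2.png",cv2.resize(im,None,fx=5,fy=5))
E
```

```text
3.5833 [519.53318781 -55.84810165 212.08809885] [518.62655789 -55.75389374 211.11061569] 0.44769881902832553 [-0.52736345  0.38033104 -0.77020377]
[320.86544366 268.25050368]
[320.80333511 227.35111555]
[320.74837167 191.43441077]
```

View pics/w1.png

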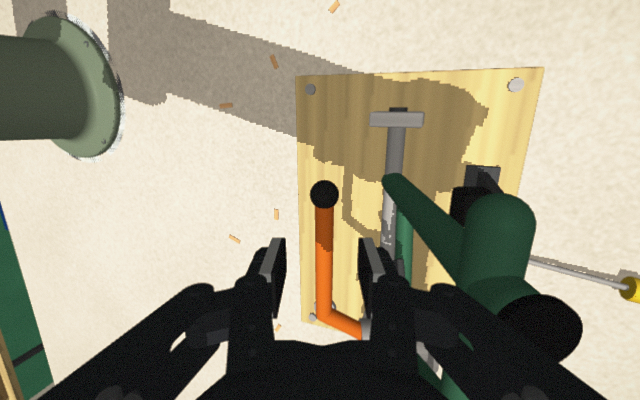

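View pics/s2.png

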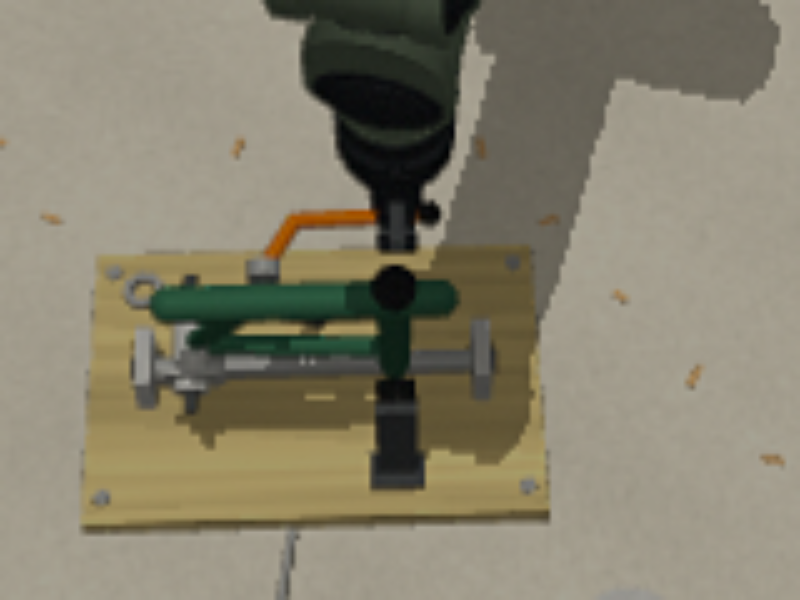

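The wrist view shows the leg midway between the jaws (column ~324, jaw tips at 285/360). The foot is at (324,194), about 1 mm from prediction. Next: descend, grip lightly and swing.

```bash
python3 - <<'E'
from h import *
r=92
p,o=tool(legpt(0,r),TH,0,1,0); print(bot.movel(p,o,80,threshold=15))
bot.grip(0.0,20); s=bot.get_state(); print('grip',s['t'],s['opening'],s['contact_force'].round(1))
for phi in np.arange(.14,1.13,.14):
    p,o=tool(legpt(phi,r),TH,.55*phi,1,0); bot.movel(p,o,80)
    s=bot.get_state(); print(round(phi,2),s['t'],s['opening'].round(3),s['contact_force'].round(1))
im=imaging.capture("scene")[130:250,230:390]; cv2.imwrite("pics/s3.png",cv2.resize(im,None,fx=5,fy=5))
cv2.imwrite("pics/w3.png",imaging.capture("wrist"))
E
```

```text
False
grip 4.7583 0.13038759567086375 [ 3.  -0.2 -2.2]Traceback (most recent call last):
  File "<stdin>", line 7, in <module>
AttributeError: 'float' object has no attribute 'round'
```

```bash
python3 - <<'E'
from h import *
r=92
for phi in np.arange(.28,1.13,.14):
    p,o=tool(legpt(phi,r),TH,.55*phi,1,0); bot.movel(p,o,80)
    s=bot.get_state(); print(round(phi,2),s['t'],round(s['opening'],3),s['contact_force'].round(1))
im=imaging.capture("scene")[130:250,230:390]; cv2.imwrite("pics/s3.png",cv2.resize(im,None,fx=5,fy=5))
cv2.imwrite("pics/w3.png",imaging.capture("wrist"))
E
```

```text
0.28 5.375 0.129 [4.  1.2 1.9]
0.42 5.6917 0.13 [5.  0.5 1.3]
0.56 6.0083 0.131 [ 4.3 -0.3  1.1]
0.7 6.325 0.125 [4.8 0.  2.3]
0.84 6.6417 0.131 [ 7.4 -1.2  0.1]
0.98 6.9583 0.13 [ 6.5 -0.5 -0.6]
1.12 7.275 0.128 [ 6.  -0.6 -1.8]
```

View pics/w3.png

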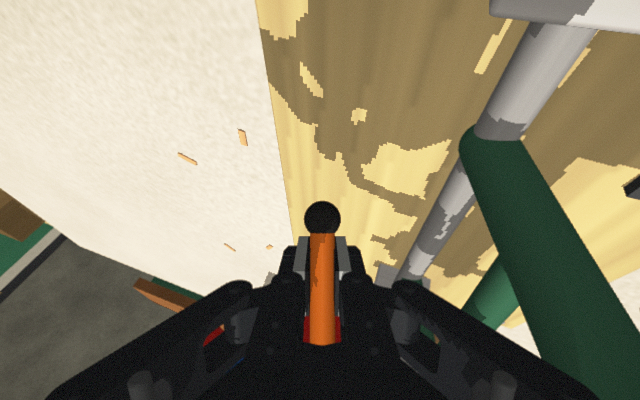

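View pics/s3.png

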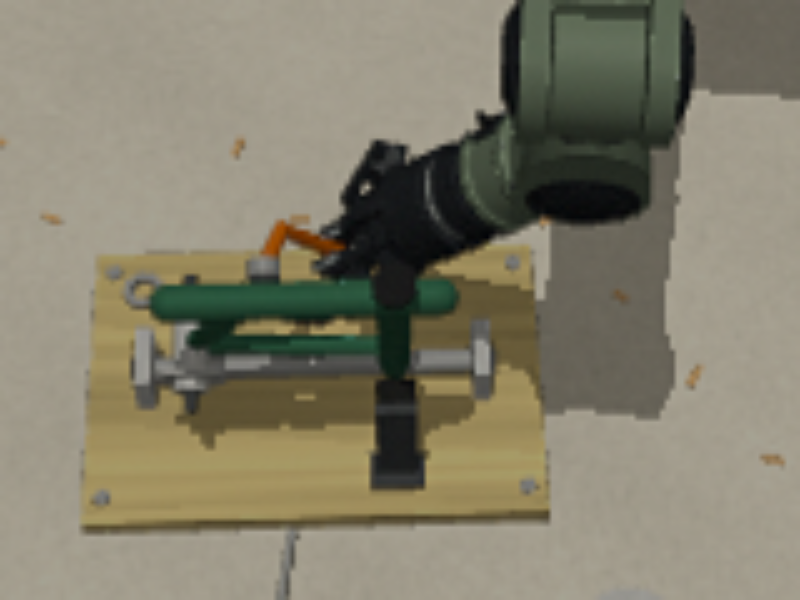

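The stand is in the grip at about 1.12 rad, and the frame is still on its pad (rail unchanged). I'll go a bit further, release gently and back out.

```bash
python3 - <<'E'
from h import *
r=92
for phi,a in ((1.25,.68),(1.4,.78)):
    p,o=tool(legpt(phi,r),TH,a,1,0); bot.movel(p,o,80)
    s=bot.get_state(); print(round(phi,2),s['t'],round(s['opening'],3),s['contact_force'].round(1))
bot.grip(0.45,20)
bot.dwell(.2)
p,o=tool(legpt(1.4,r),TH,.78,1,70); bot.movel(p,o,150)
cv2.imwrite("pics/w4.png",imaging.capture("wrist"))
im=imaging.capture("scene")[130:250,230:390]; cv2.imwrite("pics/s4.png",cv2.resize(im,None,fx=5,fy=5))
s=bot.get_state(); print(s['t'],s['contact_force'].round(1))
m=imaging.camera_model("wrist"); print(proj(m,fr(foot(1.75),TH)),proj(m,fr(legpt(1.75,20),TH)))
m=imaging.camera_model("scene"); print((proj(m,fr(foot(1.75),TH))-[230,130])*5)
E
```

```text
1.25 7.6833 0.128 [ 5.8 -0.7 -0.3]
1.4 8.0167 0.129 [7.4 0.9 0.7]
9.3083 [-0.4 -0.  -0.8]
[322.21929173 204.32508335] [322.16742462 328.69072531]
[261.08506786 265.45853488]
```

View pics/w4.png

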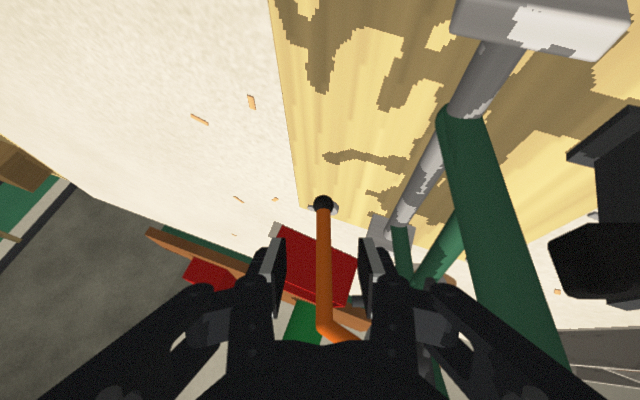

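View pics/s4.png

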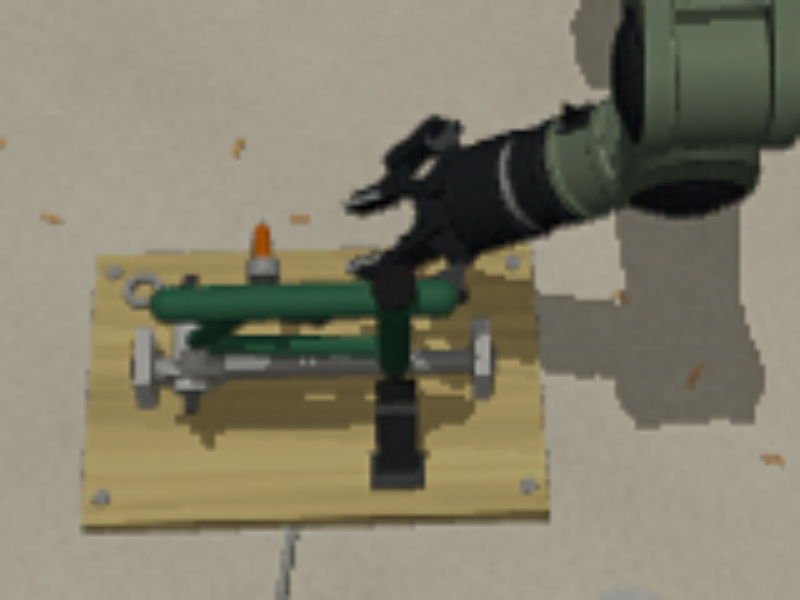

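The foot is at wrist pixel (322.5,204), against (322.2,204.3) predicted for a stand angle of 1.75, so it is fully down with the frame still on its pad. Now to the rail.

```bash
python3 - <<'E'
from h import *
s=bot.get_state(); q=s['tcp_pos'].copy(); q[2]=340; q[0]-=20
bot.movel(q,None,250)
Y=-15
p,o=tool((0,Y,185),TH,0,1,150); bot.move_ptp(p,o)
bot.grip(1.0,20)
p,o=tool((0,Y,185),TH,0,1,65); bot.movel(p,o,150)
cv2.imwrite("pics/w5.png",imaging.capture("wrist"))
m=imaging.camera_model("wrist")
for y in (-103,-15,20,50,103): print(y,proj(m,fr((0,y,185),TH)).round(1))
s=bot.get_state(); print(s['t'],s['contact_force'].round(1),s['tcp_pos'],p)
E
```

```text
-103 [320.9 323. ]
-15 [320.7 218.2]
20 [320.7 168.7]
50 [320.6 121.7]
103 [320.4  25.6]
12.6417 [0.4 0.  0.2] [ 619.14242889 -125.40536627  253.44065795] [ 618.46661051 -125.22580595  252.38842955]
```

View pics/w5.png

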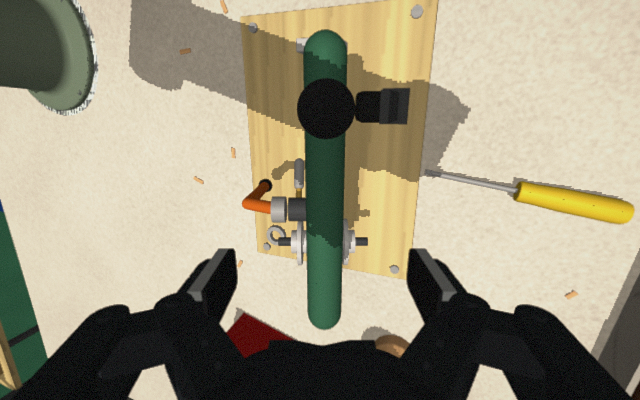

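The rail is centred (column ~325 vs 321 predicted, ~2 mm). The seat tube is well ahead at (327,107) and the path is clear. Next: descend, grip and raise it.

```bash
python3 - <<'E'
from h import *
import h
Y=-15
sh=Rc@np.array([1.2,0,0])
p,o=tool((0,Y,185),TH,0,1,0); print(bot.movel(p+sh,o,80,threshold=20))
bot.grip(0.0,60); s=bot.get_state(); print('grip',s['t'],s['opening'],s['contact_force'].round(1))
for th in (.29,.23,.17,.11,.05,0.0):
    p,o=tool((0,Y,185),th,0,1,0); bot.movel(p+sh,o,60)
    s=bot.get_state(); print(th,s['t'],round(s['opening'],3),s['contact_force'].round(1),s['wrist_torque'].round(2))
bot.dwell(.3)
for n in("top","scene","wrist"): cv2.imwrite(f"pics/{n}6.png",imaging.capture(n))
s=bot.get_state();print(s['t'],s['tcp_pos'],p+sh,s['orientation'],o,s['contact_force'].round(1))
T=imaging.camera_model("top");S=imaging.camera_model("scene")
for th in (-.05,0,.05):
  for q in ((0,96,185),(0,103,185),(0,-103,185),foot(1.75)):
    X=fr(q,th); print(th,q,((proj(T,X)-[280,165])*5).round(1),((proj(S,X)-[230,130])*5).round(1))
im=cv2.imread("pics/top6.png")[165:270,280:420]; cv2.imwrite("pics/t6.png",cv2.resize(im,None,fx=5,fy=5,interpolation=cv2.INTER_CUBIC))
im=cv2.imread("pics/scene6.png")[130:250,230:390]; cv2.imwrite("pics/s6.png",cv2.resize(im,None,fx=5,fy=5,interpolation=cv2.INTER_CUBIC))
E
```

```text
False
grip 14.1833 0.28127513671099474 [1.  0.1 1. ]
0.29 14.4833 0.282 [2.1 0.7 0.3] [ 0.07 -0.62  0.  ]
0.23 14.8 0.283 [2.2 0.3 3.2] [ 0.14 -0.44 -0.03]
0.17 15.1167 0.287 [1.2 1.5 4.4] [ 0.18 -0.2  -0.01]
0.11 15.4333 0.283 [1.2 1.4 6.9] [ 0.27 -0.02 -0.01]
0.05 15.75 0.282 [-0.9  0.6  7.2] [ 0.31  0.14 -0.01]
0.0 16.0417 0.282 [-0.8  1.5  8.3] [0.36 0.27 0.  ]
16.4917 [ 542.83034574 -130.71923576  201.37301136] [ 541.74636987 -130.81321461  201.        ] [-3.14056412e+00 -4.84016051e-04  1.64384941e+00] [3.14159265 0.         1.64349633] [-1.8  2.1  9.2]
-0.05 (0, 96, 185) [195.4 264.3] [445.8 198.1]
-0.05 (0, 103, 185) [183.  265.5] [456.1 197.9]
-0.05 (0, -103, 185) [546.8 229.7] [152.6 205.8]
-0.05 [-75.         -39.25714399   3.36679167] [419.6 362.4] [263.4 281.5]
0 (0, 96, 185) [193.8 247.9] [446.3 208.8]
0 (0, 103, 185) [181.4 249.2] [456.7 208.5]
0 (0, -103, 185) [545.  213.3] [152.1 216.5]
0 [-75.         -39.25714399   3.36679167] [420.1 362.2] [263.1 278.8]
0.05 (0, 96, 185) [192.2 231.7] [446.9 219.9]
0.05 (0, 103, 185) [179.8 232.9] [457.2 219.6]
0.05 (0, -103, 185) [543.2 197.1] [151.6 227.7]
0.05 [-75.         -39.25714399   3.36679167] [420.5 361.7] [262.8 276.2]
```

View pics/t6.png

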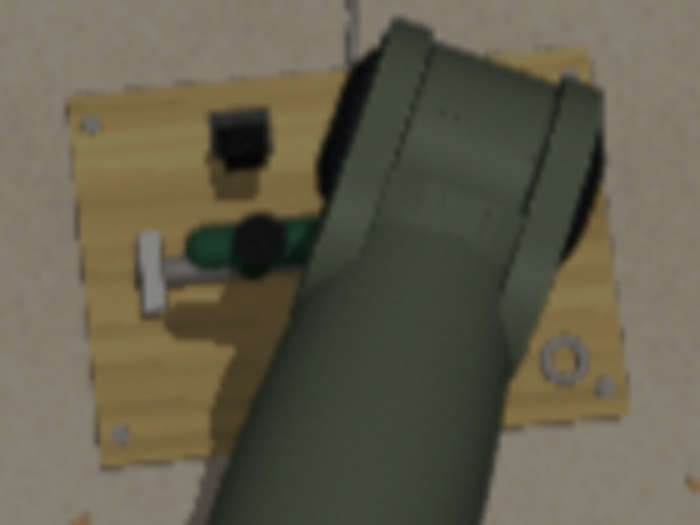

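View pics/s6.png

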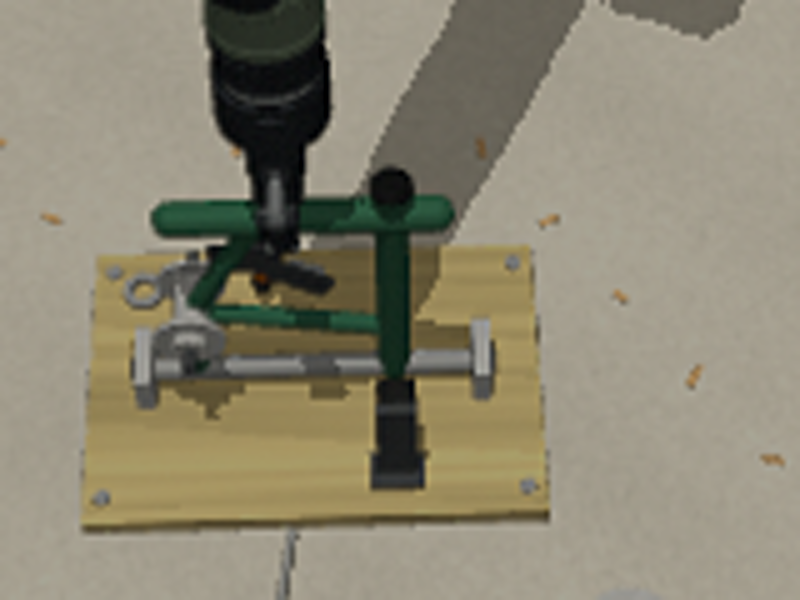

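View pics/wrist6.png

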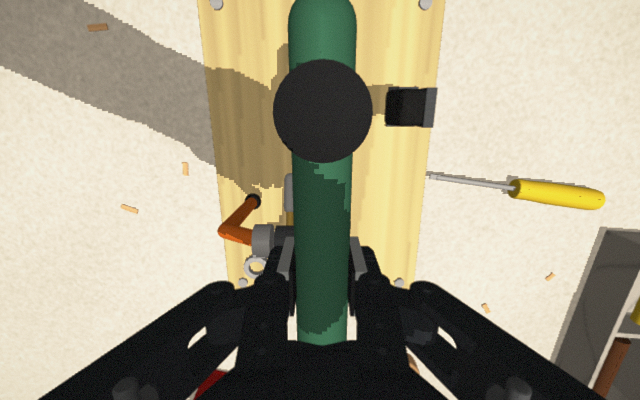

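Top view: rail centre line at crop (200,247), against 247.3 predicted for roll 0. Scene agrees within ~0.02 rad. I'll check the stand angle and seat-tube top against prediction, and the grip's stillness, before handing in.

```bash
python3 - <<'E'
from h import *
m=imaging.camera_model("wrist");T=imaging.camera_model("top");S=imaging.camera_model("scene")
for phi in (1.75,1.5): print(phi,proj(m,fr(foot(phi),0.01)).round(1),proj(m,fr(legpt(phi,20),.01)).round(1))
# seat-top: triangulate disc centre (top crop 258,243; scene crop 391,187)
X=tri([ray(T,(280+258/5-.4,165+243/5-.4)),ray(S,(230+391/5-.4,130+187/5-.4))])
l=Rc.T@(X-C)-[0,0,35]; print('seat top',l.round(1),'roll',np.arctan2(l[0],l[2]),'r',np.hypot(l[0],l[2]))
s=bot.get_state(); print(s['t'],s['opening'],abs(s['joint_velocities']).max(),s['contact_force'].round(1))
E
```

```text
1.75 [251.2 199.9] [222.7 229.7]
1.5 [248.9 174.1] [222.  223.8]
seat top [ -1.2  59.4 211.2] roll -0.005652556554509015 r 211.1801769864964
16.4917 0.2808331609595715 0.0020849937881595873 [-1.8  2.1  9.2]
```

```bash
python3 - <<'E'
from h import *
print(bot.sign_off())
E
```

```text
the job is handed in; nothing more can be done
None
```

The kickstand is fully down, the frame is upright in the gripper, and the job is handed in; robot clock about 16.5 s.

**What I did:** I held the kickstand leg lightly in the jaws and swung it to about 1.4 rad, well past over-centre, then let go and it snapped fully down. The frame stayed on its pad throughout. I then gripped the top rail at 60 N, brought the frame upright along its roll arc, and kept hold of it.

**Last checks, before handing in:**
- **Kickstand:** the foot was at wrist pixel (253,200), against (251,200) predicted for 1.75 rad. At upright, the given geometry puts the foot 11 mm clear of the board; I did not measure that gap.
- **Roll:** triangulating the top of the seat tube gave -0.006 rad, and the rail in the top view fits 0. The arm's pose suggests about +0.01 and the rail in the scene view up to +0.02, so the estimates differ by about 0.02 rad.
- **Grip and forces:** the gripper opening held at 0.28, which fits a 26 mm rail at about 24 mm. The joints were still, and the force on the tool was about 10 N.
- **Mismatches:**
  - The seat tube measured about 59 mm towards +y from the cradle's middle, where I expected 40. The grasp was clear of it either way.
  - The top of the seat tube measured 7 mm lower than the given dimensions.
- **Other things:** I never touched the bystanders on purpose. Those visible in the last pictures (screwdriver and ring) had not moved; I did not check each of the others separately.

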